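# Rock the pendulum gauge round the shaft to its set mark and hold it

## Robot

A 6-joint arm with a two-finger parallel gripper is mounted at the origin on a cart in front of the work surface, level with it; the furniture and walls round the work are solid. World frame = base frame: x ahead of the robot, y to its left, z up, the work surface at z = 0. Lengths are in m, angles in degrees, forces in N, time in s.
With the tool pointing down it reaches from about 0.3 to 0.775 m from the base axis. Payload 14.6 kg.
Tool frame: the origin (TCP) lies between the finger pads; the fingertips stand 11 mm ahead of it and the grasp point (between the pads) lies 8 mm behind it; z points along the fingers, y is the line along which they close (so a half turn about z gives the same grasp; the last joint's range is limited). The gripper opens to 85 mm and grips with 20 to 120 N. Pads are 22 mm wide; open, the fingers measure 114 mm over their backs; the gripper's body (76 mm by 85 mm) begins 54 mm behind the grasp point. The pads swing forward as they close: fully open they stand 13 mm farther back than shut.
Start: joints at [-73.258, 17.183, 87.147, -0, 75.671, -3.816], TCP at [0.193, -0.515, 0.242] pointing down, gripper open.
Joint ranges: [-173.82, 173.82], [-45.26, 126.66], [13.44, 144.39], [-59.66, 239.66], [0, 175.72], [-146.38, 146.38]. Speed limits (degrees/s): [127.2, 127.2, 147.25, 180, 180, 180].

## Interface

Orientations are given as a 3x3 rotation matrix whose columns are the frame's x, y, z axes.
In Python, from workcell import arm gives the robot as it stands.
- The arm moves only by the tool jog_arm, never from a script. Its argument "steps" is a list of rows, each a list of 3 entries, a list of its own where there are three numbers: the shift along the tool's x, y, z in mm, then the turn about the tool's z in degrees, then the opening, from -1 (shut) to 1 (fully open). In form: [[[tx, ty, tz], turn, fingers], ...]. A call has 1 to 20 rows; each row shifts and turns the commanded pose from where the row before left it, along the tool's axes as they then stand; what a row does not reach is not made up. A row lasts 1/12 s, in which the tool goes at most 41.7 mm and 7.16 degrees, less where a joint would pass 70% of its speed; a pose out of reach is approached as far as the arm can. A call is refused whole if a number of a shift passes 41.7 or a number of a turn 7.16, either way. A call with a gripper value outside its range is refused whole. The fingers move at their own pace and stop on an object; "force" is the grip in N (left out, the last holds). Time passes only in rows, so rows that do not move let the fingers close. It gives the time, the measured TCP pose, the force, the opening and the grip force at its end, in the units of the state.
- arm.state(): the state, without advancing time (a new reading comes with each control period).
- arm.grab_frame(name): name is "side" or "top" or "wrist"; returns a dict with "frame" (420x560x3 uint8, blue, green, red), "depth" (420x560 float32, m along the optical axis (not along the pixel's ray), 0 where there is no reading), "fx", "fy", "cx", "cy" (pixels), "camera_from_world" (4x4, takes a point from world to camera coordinates). Camera axes: x right, y down, z forward; pixel columns grow to the right and rows downward; lengths in m; the calibration is good to about 2 mm. A picture is of the moment at which its call begins.
- arm.job_done(): hands the job in; it is judged then, once.
The state is a dict: "time_s": time; "joint_pos": joint angles; "qd": joint speeds; "joint_torque": joint torques, N m; "tool_pos": TCP position; "tool_rot": TCP orientation; "wrist_force": force on the tool from outside, world axes, zero at the start; "ft_torque": the same for the moment, N m; "gripper_width": opening from 0.0 (shut) to 1.0 (fully open); "grasp_force": force on a finger pad.
Only numpy, scipy, OpenCV 4.12 (cv2) and the standard library are available. Lean on these libraries where they do the work, as an engineer would, in place of code of your own. Each camera call takes 0.05 s, during which the arm holds its last target. There are 200 camera calls.

## Task

Pick up the pendulum angle gauge by its grip and set it upright astride the blue-painted band of the shaft clamped in the V-blocks, both legs of its V down on the shaft. Then rock it round the shaft until its swinging pointer has settled on the orange set mark, and finish still gripping it there, pressed down on the shaft with the pointer at rest on the mark, so that I can scribe along its leg: do not let go. Do not knock the gauge over or disturb the other tools.

Things in the scene. Friction and masses are not known exactly. Their poses are not given: they have to be found in the camera images.
- angle_gauge: loose pendulum angle gauge, 0.45 kg, 176 mm tall, stands on two feet: aluminium yoke, an inverted 90 degree V (36 mm deep in x, 93 mm wide in y); grey case with white dial, 88 mm across, centre 86 mm up, x -19 to +12 mm; on top a dark grip 24 (y) x 30 (x) mm, 126 to 176 mm up. Origin at feet level in the middle; x along the V's ridge, z up the grip; dial faces -x. Falls off the shaft if let go
- gauge_grip (a point): middle of the gauge's grip, 157 mm above its feet: grip it here across the 24 mm, fingers closing along the gauge's y
- gauge_seat (a point): point of the gauge 9 mm above its feet level, midway between the legs: it lies on the shaft's axis when both flanks of the V rest on the shaft (contact lines 13 mm above it and 13 mm to either side)
- pointer (a joint): black needle with brass bob, swings freely about the gauge's x axis, pivot 106 mm above the feet; hangs plumb, lightly damped, settles in 1 to 2 s. Rad: 0 with the gauge upright, positive when its tip stands to the gauge's +y side, which is when the grip leans to +y; equals the gauge's lean
- mark (a joint): orange set mark at the lower edge of the dial, 5 mm wide, beginning where the needle's tip ends (48 mm from the pivot); set beforehand and stiff. Same angle scale as the pointer; 0.24 to 0.48 rad, always to the gauge's +y side
- pointer_tip (a point): tip of the pointer, 48 mm from the pivot
- mark_tip (a point): middle of the inner edge of the orange mark, 48 mm from the pivot
- v_block_stand: steel stand, fixed: base plate 150 x 90 x 14 mm, two V-blocks 18 mm thick (centres at x = -42 and +42 mm, 66 mm wide, clamp screws up to 90 mm above the bench). Origin on the bench under the shaft's middle, x along the shaft, z up. To its right the room's tall test gantry fills the bench from world x = 0.28 m on, right of y = -0.17 m: swing in clear of it
- shaft: turned steel shaft, 36 mm diameter, 148 mm long, clamped level in the stand, axis 62 mm above the bench. A band of blue marking-out paint covers 50 mm of its free middle (66 mm between the V-blocks). Origin on the axis at the band's middle; x along the axis, away from the robot, z up
- caliper: steel vernier caliper lying on the bench, 72 x 215 x 10 mm; leave alone
- centre_punch: dark centre punch lying on the bench, 10 mm thick, 101 mm long; leave alone

How it is judged (in metres and radians):
On the way, in this order (a step that is already met when the one before it is completed fails the run):
1. the gauge is lifted clear of the bench (height (world z) of angle_gauge above 0.03 m and contact force between the fingers and angle_gauge above 1 N), for 0.2 s.
2. the gauge sits upright (within 8 degrees) astride the blue band, its V down on the shaft (within 4 mm), at most 15 mm from the middle of the band (x of gauge_seat in the frame of shaft between -0.015 and 0.015 m and y of gauge_seat in the frame of shaft between -0.004 and 0.004 m and z of gauge_seat in the frame of shaft between -0.004 and 0.004 m and angle between angle_gauge's own z axis and vertical below 0.14 rad and contact force between angle_gauge and shaft above 0.5 N), for 0.2 s.
At the end, for the whole second after the job is handed in: pointer tip at rest within 2.5 mm (3 degrees) of the mark's middle; gauge still gripped (over 2 N) and pressed on the shaft (over 1.5 N), its seat point within 3 mm of the shaft's axis up and sideways and 15 mm of the band's middle along it, its ridge along the shaft within 7 degrees (distance between pointer_tip and mark_tip below 0.0025 m and velocity of joint pointer between -0.25 and 0.25 rad/s and x of gauge_seat in the frame of shaft between -0.015 and 0.015 m and y of gauge_seat in the frame of shaft between -0.003 and 0.003 m and z of gauge_seat in the frame of shaft between -0.003 and 0.003 m and angle between the x axis of angle_gauge and the x axis of shaft, either way round below 0.12 rad and contact force between angle_gauge and shaft above 1.5 N and contact force between the fingers and angle_gauge above 2 N); the arm keeps its last pose, push and grip.
It fails at once if the gauge is knocked over (angle between angle_gauge's own z axis and vertical above 0.9 rad).
It fails at once if the caliper or the centre punch is pushed more than 25 mm (distance of any of caliper, centre_punch from where it was at the start of the episode above 0.025 m).
It also fails if it takes over 45 s, if anything falls off the work surface, if the arm or the gripper's body presses on something with over 40 N, if the wrist force passes 120 N, or if a joint passes its speed limit or range.

## Working session

There is one attempt and no reset: what is moved stays moved. The work goes in short steps, Python scripts to look and compute and a tool call to move; the robot and the scene stay as the last step left them, time stands still between calls to the robot, and variables do not carry over. Pictures are saved under pics/ and viewed, at most 10 in all, crops included, and the job is handed in when it is done.

Besides the shell and the picture viewer there is one more tool, called after "Call:" as name(argument=value, ...) on one line, values as JSON. jog_arm: Moves the arm, as the interface text tells. Its arguments: {"type":"object","properties":{"steps":{"type":"array","items":{"type":"array"}},"force":{"type":"number"}},"required":["steps"]}

```bash
mkdir -p pics
cat > h.py <<'E'
import numpy as np, cv2
from workcell import arm
def grab(n):
    f=arm.grab_frame(n); np.savez(f'pics/{n}.npz',**f); return f
def P(f,u,v,r=1):
    d=f['depth'][int(v)-r:int(v)+r+1,int(u)-r:int(u)+r+1]; d=np.median(d[d>0])
    c=np.array([(u-f['cx'])/f['fx']*d,(v-f['cy'])/f['fy']*d,d,1])
    return (np.linalg.inv(f['camera_from_world'])@c)[:3]
def cloud(f):
    d=f['depth'];v,u=np.indices(d.shape)
    c=np.stack([(u-f['cx'])/f['fx']*d,(v-f['cy'])/f['fy']*d,d,np.ones_like(d)],-1)
    return (c@np.linalg.inv(f['camera_from_world']).T)[...,:3]
E
python3 - <<'E'
from h import *
s=arm.state(); print(s)
for n in('side','top'):
    f=grab(n); cv2.imwrite(f'pics/{n}0.png',f['frame']); print(n,np.linalg.inv(f['camera_from_world']).round(3),f['fx'])
E
```

```text
{'time_s': 0.0, 'joint_pos': array([-7.32577285e+01,  1.72179612e+01,  8.71807204e+01, -9.92368799e-04,
        7.56695653e+01, -3.81641558e+00]), 'qd': array([-0.04354223, -0.00930316,  0.00850635, -0.07582326,  0.05884619,
        0.07538072]), 'joint_torque': array([ 1.08736564e-03, -5.43505776e+01, -3.61795700e+01, -5.80633287e-05,
        4.01301906e-03, -6.59598882e-06]), 'tool_pos': array([ 0.19306713, -0.51476542,  0.24169587]), 'tool_rot': array([[ 9.36311489e-01,  3.51170425e-01, -3.59195890e-04],
       [ 3.51170603e-01, -9.36310802e-01,  1.13580648e-03],
       [ 6.25426517e-05, -1.18960769e-03, -9.99999290e-01]]), 'wrist_force': array([-0.06130934, -0.08023799, -0.34687783]), 'ft_torque': array([-0.08286082,  0.03520762, -0.02420962]), 'grasp_force': 0.0, 'gripper_width': 1.0021422438595768}
side [[-1.    -0.021  0.001  0.472]
 [-0.012  0.499 -0.867  0.951]
 [ 0.018 -0.866 -0.499  0.57 ]
 [ 0.     0.     0.     1.   ]] 515.5852060503731
top [[-0.019 -0.988  0.152  0.359]
 [-1.     0.016 -0.024  0.141]
 [ 0.021 -0.153 -0.988  0.992]
 [ 0.     0.     0.     1.   ]] 391.6327934129609
```

View pics/side0.png

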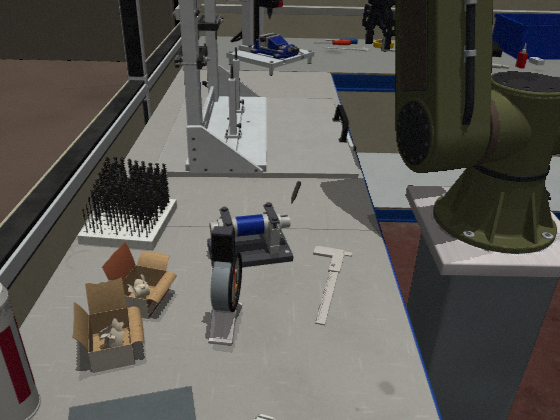

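View pics/top0.png

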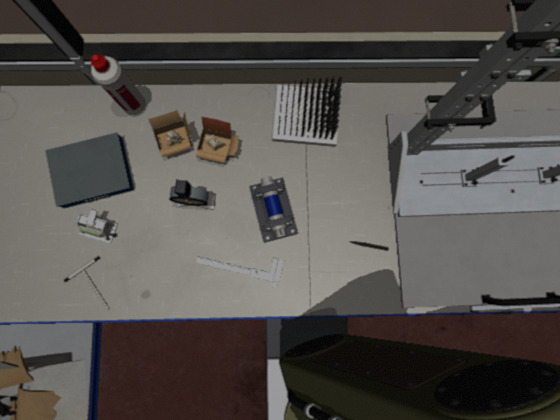

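The side view shows the gauge at about (225,285), with the stand and its blue band behind it at (250,225). In the top view the gauge is at (190,195), the band at (275,207), the caliper at (240,268) and the punch at (370,245). Next I measure the gauge and the shaft from the depth.

Run:
```python
from h import *
def box(X,n):
    r=cv2.minAreaRect(X[:,:2].astype(np.float32)*1000); print(n,len(X),'rect mm',np.round(r[0],1),np.round(r[1],1),round(r[2],1),'med',np.median(X,0).round(4),'z',X[:,2].min().round(3),X[:,2].max().round(3))
for n in('top','side'):
    f=dict(np.load(f'pics/{n}.npz')); C=cloud(f); im=cv2.cvtColor(f['frame'],cv2.COLOR_BGR2HSV)
    p=P(f,*((190,195) if n=='top' else (225,285))); print(n,p)
    near=(np.hypot(C[...,0]-p[0],C[...,1]-p[1])<.09)&(f['depth']>0)
    z=C[...,2]
    for a,b in((.13,.165),(.165,.19),(.05,.12),(.005,.03)):
        m=near&(z>a)&(z<b)
        if m.sum()>8: box(C[m],f'gauge {a}-{b}')
    b=(im[...,0]>105)&(im[...,0]<130)&(im[...,1]>180)&(im[...,2]>60)
    q=P(f,*((275,207) if n=='top' else (250,225)))
    m=b&(np.hypot(C[...,0]-q[0],C[...,1]-q[1])<.06)&(z>.05)
    X=C[m];box(X,'band')
    # top line of shaft: any points z>.07 near
    A=X
    # fit cylinder: axis point (x,y0+k*(x-xm)), z0 , r=18mm
    from scipy.optimize import least_squares
    xm=X[:,0].mean()
    def F(t):
        d=np.hypot((X[:,1]-t[0]-t[1]*(X[:,0]-xm))/np.hypot(1,t[1]),X[:,2]-t[2]); return d-.018
    r=least_squares(F,[X[:,1].mean(),0,.062],loss='soft_l1',f_scale=.002); print('cyl xm',xm,r.x,'yaw',np.degrees(np.arctan(r.x[1])))
    t=r.x[1];s=((X[:,0]-xm)+t*(X[:,1]-r.x[0]))/np.hypot(1,t); lo,hi=np.percentile(s,[1,99]);mid=(lo+hi)/2;print('band len',hi-lo,'centre',xm+mid/np.hypot(1,t),r.x[0]+mid*t)
    cv2.imwrite(f'pics/{n}c.png',cv2.resize(f['frame'][170:240,150:320] if n=='top' else f['frame'][190:360,180:320],None,fx=4 if n=='top' else 3.5,fy=4 if n=='top' else 3.5,interpolation=cv2.INTER_CUBIC))
```

```text
top [0.53116494 0.32309181 0.12596874]
gauge 0.13-0.165 78 rect mm [533.8 327.8] [17.7 37.4] 44.5 med [0.5307 0.3232 0.1478] z 0.131 0.165
gauge 0.165-0.19 164 rect mm [541.9 333.3] [24.3 29.8] 85.2 med [0.5412 0.3323 0.1742] z 0.166 0.18
gauge 0.05-0.12 346 rect mm [538.1 333.1] [86.3 31.4] 83.3 med [0.5297 0.3111 0.103 ] z 0.05 0.12
gauge 0.005-0.03 112 rect mm [506.2 336.9] [ 90.1 108. ] 82.6 med [0.5313 0.2992 0.0093] z 0.005 0.028
band 213 rect mm [514.5 137.8] [44.8 28.9] 13.0 med [0.5147 0.1394 0.0761] z 0.069 0.082
cyl xm 0.5148153508266462 [0.13673373 0.21965501 0.06018288] yaw 12.388562959768697
band len 0.043870960402545005 centre 0.5148952162484414 0.13675169390381586
side [0.5383533  0.37323401 0.10907671]
gauge 0.13-0.165 500 rect mm [537.5 344.3] [39.5 23.2] 31.4 med [0.5413 0.3467 0.1469] z 0.13 0.165
gauge 0.165-0.19 342 rect mm [543.5 337. ] [25.3 30.5] 86.5 med [0.5432 0.3443 0.1763] z 0.165 0.18
gauge 0.05-0.12 1085 rect mm [540.5 337.4] [88.6 31.5] 83.6 med [0.5369 0.3715 0.0929] z 0.05 0.12
gauge 0.005-0.03 658 rect mm [543.4 370.8] [169.1 127.9] 33.4 med [0.5456 0.3661 0.016 ] z 0.005 0.03
band 255 rect mm [514.6 146.2] [47.5 23.8] 14.4 med [0.5142 0.151  0.0746] z 0.065 0.084
cyl xm 0.5140820337493553 [0.13734574 0.23507663 0.0637693 ] yaw 13.228711935634909
band len 0.04672525213628589 centre 0.5164284084187045 0.13791235594290804
```

View pics/topc.png

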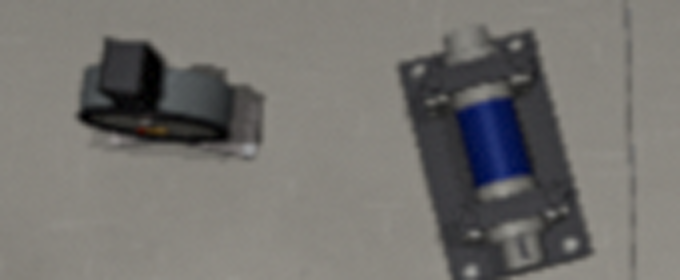

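The band sits at about (0.5155, 0.137), axis yaw about +12.8°. The gauge stands at about (0.541, 0.335), yaw about -6°, with its dial towards the robot. The moves can't tilt the tool, so gripping across y would stop the gauge from rocking. Gripping across x lets it pivot between the pads. First I check the gantry heights and the wrist view.

Run:
```python
from h import *
f=grab('wrist'); T=np.linalg.inv(f['camera_from_world']); s=arm.state()
print(T.round(3),f['fx']); R=s['tool_rot']; print('cam in tool',(R.T@(T[:3,3]-s['tool_pos'])).round(4),(R.T@T[:3,:3]).round(3))
a=dict(np.load('pics/side.npz')); C=cloud(a); ok=a['depth']>0
for x0 in np.arange(.15,.5,.05):
    print(round(x0,2),[round(float(C[ok&(C[...,0]>x0)&(C[...,0]<x0+.05)&(C[...,1]>y0)&(C[...,1]<y0+.05)][:,2].max(initial=-1)),2) for y0 in np.arange(-.5,-.05,.05)])
sc=cv2.resize(a['frame'][240:350,190:260],None,fx=5,fy=5,interpolation=cv2.INTER_CUBIC)
w=cv2.resize(f['frame'],(440,330)); o=np.zeros((550,800,3),np.uint8); o[:,:350]=sc; o[:330,355:795]=w; cv2.imwrite('pics/combo1.png',o)
```

```text
[[ 0.351 -0.885 -0.305  0.273]
 [-0.936 -0.333 -0.113 -0.486]
 [-0.001  0.325 -0.946  0.373]
 [ 0.     0.     0.     1.   ]] 324.2461513693276
cam in tool [ 0.0846  0.0006 -0.1308] [[ 0.    -0.946 -0.325]
 [ 1.     0.    -0.   ]
 [ 0.    -0.325  0.946]]
0.15 [0.37, 0.35, -1.0, -1.0, -1.0, -1.0, -0.0, 0.0, 0.0]
0.2 [0.37, -0.0, -0.0, -0.0, -0.0, -0.0, -0.0, -0.0, -0.0]
0.25 [0.08, 0.08, 0.08, 0.02, 0.02, 0.02, 0.02, 0.01, 0.43]
0.3 [0.03, 0.02, 0.02, 0.02, 0.02, 0.02, 0.02, 0.01, 0.01]
0.35 [0.03, 0.02, 0.02, 0.02, 0.02, 0.03, 0.02, 0.01, 0.01]
0.4 [0.03, 0.02, 0.02, 0.02, 0.02, 0.02, 0.03, 0.01, 0.01]
0.45 [0.02, 0.03, 0.04, 0.04, 0.04, 0.04, 0.04, 0.01, 0.01]
```

View pics/combo1.png

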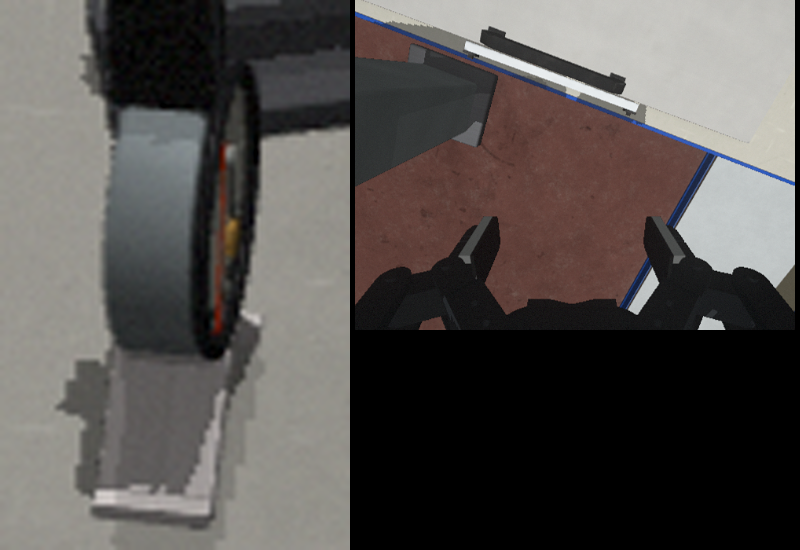

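The side crop shows the orange mark edge-on, and the wrist camera sits 85 mm out on tool +x, looking back towards the fingers. The gantry's front part is low. I'll swing in close to the base, then look at the dial from the robot side.

Add to h.py:
```python
def legs(W,step=38):
    """rows (tool axes, mm) from the present pose through world waypoints W"""
    s=arm.state();R=s['tool_rot'];p=s['tool_pos']
    for w in W:
        d=R.T@(np.array(w)-p)*1000;n=int(np.ceil(np.linalg.norm(d)/step));print(w,n,'x',(d/n).round(1));p=np.array(w)
def st():
    s=arm.state();R=s['tool_rot'];print('t',round(s['time_s'],2),'p',s['tool_pos'].round(4),'phi',np.degrees(np.arctan2(R[1,0],R[0,0])).round(2),'tilt',R[:,2].round(3),'F',s['wrist_force'].round(2),'M',s['ft_torque'].round(2),'g',round(s['grasp_force'],1),round(s['gripper_width'],3),'q',s['joint_pos'].round(1))
```

```text
(no output)
```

Call:
jog_arm(steps=[[[0,0,0],-7,1],[[0,0,0],-7,1],[[0,0,0],-7,1],[[0,0,0],-7,1],[[0,0,0],-7,1],[[0,0,0],-7,1],[[0,0,0],-7,1],[[0,0,0],-7,1],[[0,0,0],-7,1],[[0,0,0],-7,1],[[0,0,0],-7,1],[[0,0,0],-7,1]])

```text
time_s: 1.15
tool_pos: [0.1931, -0.5149, 0.242]
tool_rot: [[-0.257, 0.966, -0.0], [0.966, 0.257, 0.0], [0.001, -0.0, -1.0]]
wrist_force: [-0.7, -0.1, 0.8]
gripper_width: 1.002
grasp_force: 0.0
```

```bash
python3 -c "
from h import *
st();legs([(.19,-.27,.242),(.215,-.215,.242),(.255,-.16,.242),(.31,-.03,.242),(.33,.12,.242)])"
```

```text
t 1.15 p [ 0.1931 -0.5149  0.242 ] phi 104.9 tilt [-0.  0. -1.] F [-0.7  -0.14  0.8 ] M [-0.03  0.01  0.01] g 0.0 1.002 q [-73.3  17.2  87.2  -0.   75.7 -88.2]
(0.19, -0.27, 0.242) 7 x [33.9  8.6  0. ]
(0.215, -0.215, 0.242) 2 x [23.4 19.2  0. ]
(0.255, -0.16, 0.242) 2 x [21.4 26.4  0. ]
(0.31, -0.03, 0.242) 4 x [27.9 21.6  0. ]
(0.33, 0.12, 0.242) 4 x [35.  14.5  0. ]
```

Call:
jog_arm(steps=[[[34,8.5,0],0,1],[[34,8.5,0],0,1],[[34,8.5,0],0,1],[[34,8.5,0],0,1],[[34,8.5,0],0,1],[[34,8.5,0],0,1],[[34,8.5,0],0,1],[[23,19,0],0,1],[[23,19,0],0,1],[[14,18,0],0,1],[[14,18,0],0,1],[[14,18,0],0,1],[[22,17,0],0,1],[[22,17,0],0,1],[[22,17,0],0,1],[[22,17,0],0,1],[[22,17,0],0,1]])

```text
time_s: 2.57
tool_pos: [0.3126, -0.0321, 0.2424]
tool_rot: [[-0.251, 0.968, 0.0], [0.968, 0.251, -0.0], [-0.0, 0.0, -1.0]]
wrist_force: [0.0, -0.5, -0.3]
gripper_width: 1.006
grasp_force: 0.0
```

```bash
python3 -c "
from h import *
st();legs([(.33,.12,.242),(.42,.338,.13)])"
```

```text
t 2.57 p [ 0.3126 -0.0321  0.2424] phi 104.56 tilt [ 0. -0. -1.] F [ 0.02 -0.46 -0.29] M [-0.07 -0.    0.06] g 0.0 1.006 q [-12.5 -15.  119.9  -0.   75.1 -27.1]
(0.33, 0.12, 0.242) 5 x [28.6 11.   0.1]
(0.42, 0.338, 0.13) 7 x [26.9 20.3 16. ]
```

Call:
jog_arm(steps=[[[28.5,11,0],0,1],[[28.5,11,0],0,1],[[28.5,11,0],0,1],[[28.5,11,0],0,1],[[28.5,11,0],0,1],[[0,0,0],-7,1],[[0,0,0],-7,1],[[0,0,0],-7,1],[[0,0,0],-7,1],[[0,0,0],-7,1],[[0,0,0],-7,1],[[0,0,0],-7,1],[[0,0,0],-7,1],[[0,0,0],-7,1],[[0,0,0],-7,1]])

```text
time_s: 3.82
tool_pos: [0.3297, 0.1182, 0.2422]
tool_rot: [[-0.996, 0.089, -0.0], [0.089, 0.996, -0.0], [0.0, -0.0, -1.0]]
wrist_force: [-0.0, 0.4, 0.3]
gripper_width: 1.002
grasp_force: 0.0
```

```bash
python3 -c "
from h import *
st();legs([(.42,.338,.13)])"
```

```text
t 3.82 p [0.3297 0.1182 0.2422] phi 174.9 tilt [-0. -0. -1.] F [-0.04  0.45  0.35] M [ 0.06  0.   -0.02] g 0.0 1.002 q [ 13.7  -9.5 115.6   0.   73.9 -71.2]
(0.42, 0.338, 0.13) 7 x [-10.1  32.4  16. ]
```

Call:
jog_arm(steps=[[[-10,32.5,16],0,1],[[-10,32.5,16],0,1],[[-10,32.5,16],0,1],[[-10,32.5,16],0,1],[[-10,32.5,16],0,1],[[-10,32.5,16],0,1],[[-10,32.5,16],0,1],[[0,0,0],0,1],[[0,0,0],0,1]])

```text
time_s: 4.57
tool_pos: [0.4206, 0.3385, 0.1284]
tool_rot: [[-0.996, 0.093, -0.003], [0.093, 0.996, -0.002], [0.003, -0.002, -1.0]]
wrist_force: [-0.7, -0.5, 0.5]
gripper_width: 1.003
grasp_force: 0.0
```

```bash
python3 -c "
from h import *
st();f=grab('wrist')
# project nominal dial centre
for q in ((.52,.337,.086),(.52,.337,.106),(.52,.337,.055)):
    c=f['camera_from_world']@np.r_[q,1];print((f['fx']*c[0]/c[2]+f['cx']).round(1),(f['fy']*c[1]/c[2]+f['cy']).round(1))
cv2.imwrite('pics/w2.png',cv2.resize(f['frame'][270:420,180:380],(800,600),interpolation=cv2.INTER_CUBIC))
"
```

```text
t 4.57 p [0.4206 0.3385 0.1284] phi 174.65 tilt [-0.003 -0.002 -1.   ] F [-0.69 -0.46  0.47] M [-0.1  -0.01  0.03] g 0.0 1.003 q [ 34.9  23.   95.5  -0.   61.7 -49.7]
287.4 379.9
288.4 405.9
286.1 347.4
```

View pics/w2.png

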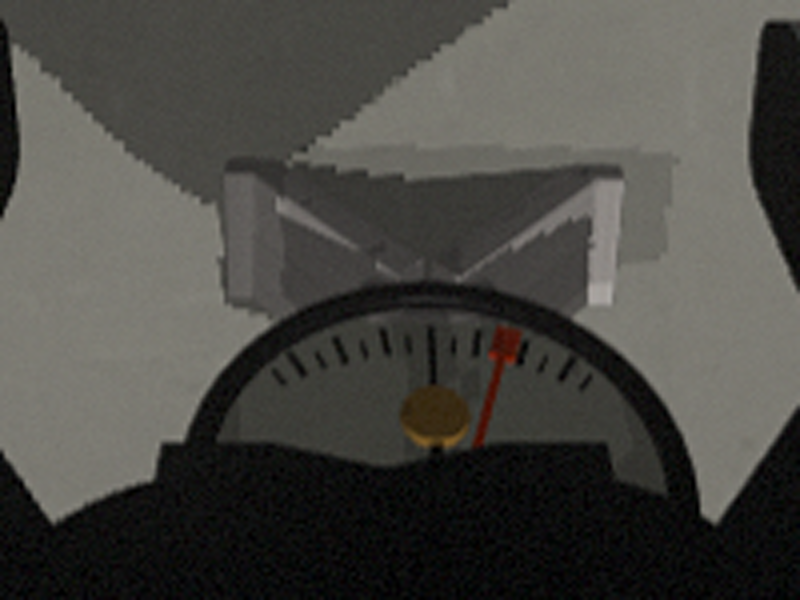

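The wrist crop shows the dial upside down. The zero tick is at (432,343), the needle bob hangs plumb at (435,415), and the orange mark is at (505,345) on the +y side. I take its angle from that.

Run:
```python
from h import *
f=dict(np.load('pics/wrist.npz')); T=np.linalg.inv(f['camera_from_world'])
for off in(-.013,-.019):
  for nm,pts in {'gauge':[(432,328),(432,358),(505,328),(503,362),(480,445),(436,415),(212,443),(672,490),(430,308)],'ticks':[(476,343),(569,370),(387,343)]}.items():
    for X,Y in pts:
        u,v=180+(X+.5)/4-.5,270+(Y+.5)/4-.5
        d=T[:3,:3]@np.array([(u-f['cx'])/f['fx'],(v-f['cy'])/f['fy'],1]);o=T[:3,3]
        a=np.radians(-6);n=np.array([np.cos(a),np.sin(a),0]);ey=np.array([-np.sin(a),np.cos(a),0]);g=np.array([.5415,.336,0])
        q=o+d*(off-n@(o-g))/(n@d); y=ey@(q-g)*1e3; z=q[2]*1e3
        print(off,(X,Y),'y',y.round(1),'z',z.round(1),'ang',np.degrees(np.arctan2(y,106-z)).round(1),'r',np.hypot(y,106-z).round(1))
# gauge refinement from all wrist points: feet/yoke
C=cloud(f);z=C[...,2];m=(f['depth']>0)&(z>.004)&(z<.02)&(C[...,0]>.48)&(C[...,0]<.6)&(abs(C[...,1]-.337)<.07)
print(m.sum(),C[m].min(0),C[m].max(0))
```

```text
-0.013 (432, 328) y 0.3 z 50.1 ang 0.3 r 55.9
-0.013 (432, 358) y 0.0 z 58.1 ang 0.0 r 47.9
-0.013 (505, 328) y 14.9 z 49.9 ang 14.9 r 58.1
-0.013 (503, 362) y 13.8 z 58.9 ang 16.3 r 49.1
-0.013 (480, 445) y 8.0 z 78.6 ang 16.2 r 28.5
-0.013 (436, 415) y 0.3 z 72.0 ang 0.5 r 34.1
-0.013 (212, 443) y -40.0 z 78.8 ang -55.8 r 48.4
-0.013 (672, 490) y 40.5 z 87.7 ang 65.6 r 44.5
-0.013 (430, 308) y 0.1 z 44.5 ang 0.1 r 61.5
-0.013 (476, 343) y 8.8 z 54.0 ang 9.6 r 52.7
-0.013 (569, 370) y 26.3 z 60.7 ang 30.1 r 52.4
-0.013 (387, 343) y -8.7 z 54.3 ang -9.6 r 52.5
-0.019 (432, 328) y -0.1 z 56.7 ang -0.1 r 49.3
-0.019 (432, 358) y -0.3 z 64.4 ang -0.4 r 41.6
-0.019 (505, 328) y 14.1 z 56.5 ang 15.9 r 51.5
-0.019 (503, 362) y 13.0 z 65.2 ang 17.6 r 42.8
-0.019 (480, 445) y 7.4 z 84.3 ang 18.8 r 22.9
-0.019 (436, 415) y -0.0 z 77.9 ang -0.1 r 28.1
-0.019 (212, 443) y -39.1 z 84.5 ang -61.2 r 44.6
-0.019 (672, 490) y 38.9 z 93.1 ang 71.6 r 41.0
-0.019 (430, 308) y -0.3 z 51.3 ang -0.3 r 54.7
-0.019 (476, 343) y 8.2 z 60.5 ang 10.2 r 46.2
-0.019 (569, 370) y 25.1 z 67.0 ang 32.8 r 46.4
-0.019 (387, 343) y -8.8 z 60.7 ang -11.0 r 46.1
1461 [0.5194447  0.28807085 0.00408406] [0.56507808 0.38316823 0.01998053]
```

Call:
jog_arm(steps=[[[0,0,-41],0,1],[[0,0,-41],0,1],[[0,0,-38],0,1],[[0,0,0],7,1],[[0,0,0],7,1],[[0,0,0],7,1],[[0,0,0],7,1],[[0,0,0],7,1],[[0,0,0],7,1],[[0,0,0],7,1],[[0,0,0],7,1],[[0,0,0],7,1],[[0,0,0],7,1],[[0,0,0],7,1],[[0,0,0],7,1],[[0,0,0],6,1],[[0,0,0],0,1]])

```text
time_s: 6.03
tool_pos: [0.421, 0.337, 0.2516]
tool_rot: [[0.101, 0.995, 0.002], [0.995, -0.101, 0.001], [0.001, 0.002, -1.0]]
wrist_force: [1.5, -0.1, 0.7]
gripper_width: 1.0
grasp_force: 0.0
```

```bash
python3 -c "
from h import *
st();legs([(.5418,.3355,.248),(.5418,.3355,.150)])"
```

```text
t 6.03 p [0.421  0.337  0.2516] phi 84.22 tilt [ 0.002  0.001 -1.   ] F [ 1.48 -0.06  0.75] M [-0.03  0.02 -0.03] g 0.0 1.0 q [34.8 15.3 88.2 -0.  76.3 40.6]
(0.5418, 0.3355, 0.248) 4 x [ 2.7 30.1  1. ]
(0.5418, 0.3355, 0.15) 3 x [-0.  -0.  32.7]
```

Call:
jog_arm(steps=[[[2.7,30,1],0,1],[[2.7,30,1],0,1],[[2.7,30,1],0,1],[[2.7,30,1],0,1],[[0,0,0],0,1],[[0,0,0],0,1]])

```text
time_s: 6.53
tool_pos: [0.5422, 0.3363, 0.2462]
tool_rot: [[0.093, 0.996, -0.0], [0.996, -0.093, -0.0], [-0.0, -0.0, -1.0]]
wrist_force: [-0.8, -0.6, -0.2]
gripper_width: 1.0
grasp_force: 0.0
```

```bash
python3 -c "
from h import *
st();f=grab('wrist');legs([(.5418,.3355,.150)])
C=cloud(f);z=C[...,2];m=(f['depth']>0)&(z>.17)&(z<.185)&(abs(C[...,0]-.542)<.03)&(abs(C[...,1]-.336)<.03)
print(m.sum(),cv2.minAreaRect(C[m][:,:2].astype(np.float32)*1000))
cv2.imwrite('pics/w3.png',f['frame'])"
```

```text
t 6.53 p [0.5422 0.3363 0.2462] phi 84.64 tilt [-0. -0. -1.] F [-0.85 -0.57 -0.23] M [-0.    0.04 -0.04] g 0.0 1.0 q [28.5 28.5 71.  -0.  80.5 33.9]
(0.5418, 0.3355, 0.15) 3 x [-0.4  0.2 32.2]
1434 ((542.8292236328125, 336.2175598144531), (24.549814224243164, 29.13797950744629), 83.56409454345703)
```

View pics/w3.png

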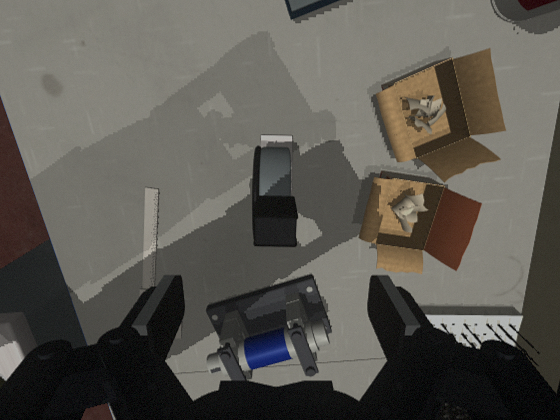

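The wrist picture shows the grip top centred between the fingers at (275,222), which measures (0.543, 0.336) with yaw -6.4°. I go down and close on it.

Call:
jog_arm(steps=[[[0,0.5,24],1,1],[[0,0,24],0,1],[[0,0,24],0,1],[[0,0,24],0,1],[[0,0,0],0,0.2],[[0,0,0],0,-0.4],[[0,0,0],0,-1],[[0,0,0],0,-1],[[0,0,0],0,-1],[[0,0,0],0,-1],[[0,0,0],0,-1]], force=30)

```text
time_s: 7.5
tool_pos: [0.5425, 0.3377, 0.1524]
tool_rot: [[0.112, 0.994, 0.002], [0.994, -0.112, 0.001], [0.002, 0.002, -1.0]]
wrist_force: [-2.4, 0.1, 6.7]
gripper_width: 0.35
grasp_force: 30.4
```

Call:
jog_arm(steps=[[[0,0,-5],0,-1],[[0,0,-15],0,-1],[[0,0,-25],0,-1],[[0,0,-25],0,-1],[[0,0,-20],0,-1],[[0,0,0],0,-1],[[0,0,0],0,-1],[[0,0,0],0,-1]])

```text
time_s: 8.17
tool_pos: [0.5416, 0.3371, 0.2385]
tool_rot: [[0.112, 0.994, -0.002], [0.994, -0.112, -0.001], [-0.001, -0.002, -1.0]]
wrist_force: [-0.4, -0.1, -6.0]
gripper_width: 0.347
grasp_force: 30.7
```

```bash
python3 -c "
from h import *
st();f=grab('side');C=cloud(f);p=arm.state()['tool_pos'];z=C[...,2]
m=(f['depth']>0)&(abs(C[...,0]-p[0])<.05)&(abs(C[...,1]-p[1])<.1)&(z<p[2]-.03)&(z>.03)
print(m.sum(),C[m].min(0),C[m].max(0))
u=np.argwhere(m);print(u.min(0),u.max(0))
r0,c0=u.min(0)-60;r0=max(r0,0);im=f['frame'][r0:r0+190,max(c0-60,0):c0+193]
cv2.imwrite('pics/s4.png',cv2.resize(im,None,fx=3,fy=3,interpolation=cv2.INTER_CUBIC))"
```

```text
t 8.17 p [0.5416 0.3371 0.2385] phi 83.56 tilt [-0.002 -0.001 -1.   ] F [-0.43 -0.13 -5.95] M [-0.06 -0.02 -0.04] g 30.7 0.347 q [28.6 28.8 71.5  0.  79.8 35. ]
2390 [0.51956563 0.28988733 0.08667849] [0.56465041 0.38379195 0.20820966]
[203 207] [300 242]
```

View pics/s4.png

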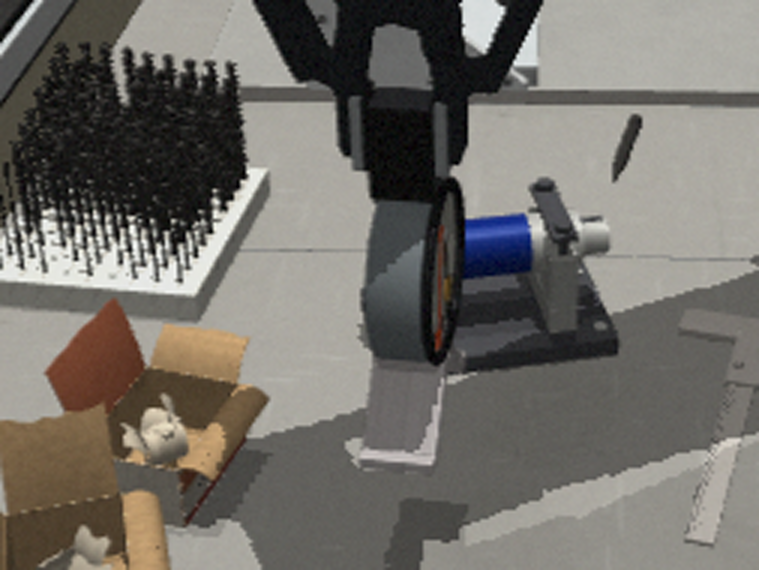

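The side view shows the gauge hanging upright in the fingers at (400,280), with its feet clear of the bench. I carry it above the band.

```bash
python3 -c "
from h import *
legs([(.5416,.3371,.285),(.5156,.1373,.285)],20)"
```

```text
(0.5416, 0.3371, 0.285) 3 x [ -0.   -0.  -15.6]
(0.5156, 0.1373, 0.285) 11 x [-18.3  -0.3   0. ]
```

Call:
jog_arm(steps=[[[0,0,-15.5],0,-1],[[0,0,-15.5],0,-1],[[0,0,-15.5],0,-1],[[-8,0,0],0,-1],[[-16,-0.3,0],0,-1],[[-20,-0.4,0],0,-1],[[-20,-0.4,0],0,-1],[[-20,-0.4,0],0,-1],[[-20,-0.4,0],0,-1],[[-20,-0.4,0],0,-1],[[-20,-0.4,0],0,-1],[[-20,-0.3,0],0,-1],[[-18,-0.3,0],0,-1],[[-12,-0.3,0],0,-1],[[-7,0,0],0,-1],[[0,0,0],-6.4,-1],[[0,0,0],-6.4,-1],[[0,0,0],-6.4,-1],[[0,0,0],0,-1],[[0,0,0],0,-1]])

```text
time_s: 9.88
tool_pos: [0.5158, 0.1382, 0.2862]
tool_rot: [[-0.218, 0.976, -0.001], [0.976, 0.218, -0.0], [0.0, -0.001, -1.0]]
wrist_force: [-0.1, 1.5, -4.9]
gripper_width: 0.347
grasp_force: 30.9
```

```bash
python3 -c "
from h import *
st();legs([(.5156,.1373,.285)],20)"
```

```text
t 9.88 p [0.5158 0.1382 0.2862] phi 102.58 tilt [-0.001 -0.    -1.   ] F [-0.12  1.48 -4.94] M [ 0.05 -0.02  0.01] g 30.9 0.347 q [11.1 13.4 86.1  0.  80.6 -1.5]
(0.5156, 0.1373, 0.285) 1 x [-0.9 -0.4  1.2]
```

Call:
jog_arm(steps=[[[-0.9,-0.4,15],0,-1],[[0,0,15],0,-1],[[0,0,15],0,-1],[[0,0,10],0,-1],[[0,0,6],0,-1],[[0,0,3],0,-1],[[0,0,3],0,-1],[[0,0,0],0,-1],[[0,0,0],0,-1],[[0,0,0],0,-1],[[0,0,0],0,-1]])

```text
time_s: 10.8
tool_pos: [0.5159, 0.1371, 0.2203]
tool_rot: [[-0.221, 0.975, 0.001], [0.975, 0.221, 0.0], [0.0, 0.001, -1.0]]
wrist_force: [1.2, -0.7, -4.7]
gripper_width: 0.351
grasp_force: 30.9
```

```bash
python3 -c "
from h import *
st()
f=grab('side');g=grab('wrist')
a=cv2.resize(f['frame'][110:270,170:320],(400,427),interpolation=cv2.INTER_CUBIC)
b=cv2.resize(g['frame'][180:400,180:380],(390,429),interpolation=cv2.INTER_CUBIC)[:427]
cv2.imwrite('pics/c5.png',np.hstack([a,b]))"
```

```text
t 10.8 p [0.5159 0.1371 0.2203] phi 102.75 tilt [ 0.001  0.    -1.   ] F [ 1.22 -0.65 -4.74] M [ 0.06 -0.04 -0.  ] g 30.9 0.351 q [11.  16.2 91.4  0.  72.3 -1.8]
```

View pics/c5.png

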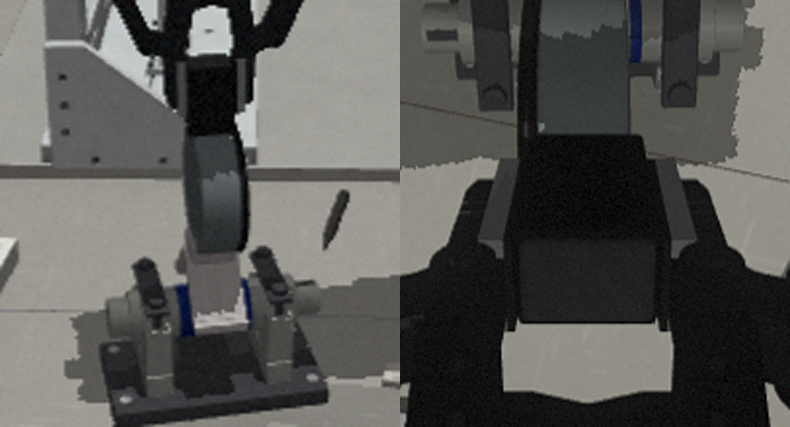

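The side view shows the yoke between the V-blocks at (217,290), with blue showing on both sides, within about 3 mm of centre. I lower it until it makes contact.

Call:
jog_arm(steps=[[[0,0,3],0,-1],[[0,0,3],0,-1],[[0,0,3],0,-1],[[0,0,2],0,-1],[[0,0,2],0,-1],[[0,0,1],0,-1],[[0,0,0],0,-1],[[0,0,0],0,-1],[[0,0,0],0,-1]])

```text
time_s: 11.65
tool_pos: [0.5159, 0.1372, 0.206]
tool_rot: [[-0.221, 0.975, 0.001], [0.975, 0.221, 0.0], [0.0, 0.001, -1.0]]
wrist_force: [-0.3, 1.5, 0.9]
gripper_width: 0.351
grasp_force: 31.7
```

```bash
python3 -c "
from h import *
st()"
```

```text
t 11.65 p [0.5159 0.1372 0.206 ] phi 102.76 tilt [ 0.001  0.    -1.   ] F [-0.3   1.47  0.88] M [ 0.84 -0.07  0.04] g 31.7 0.351 q [11.  17.  92.4  0.  70.6 -1.8]
```

Call:
jog_arm(steps=[[[0,0,1],0,-1],[[0,0,0.5],0,-1],[[0,0,0],0,-1],[[0,0,0],0,-1],[[0,0,0],0,-1]])

```text
time_s: 12.07
tool_pos: [0.5161, 0.1372, 0.2053]
tool_rot: [[-0.221, 0.975, 0.002], [0.975, 0.221, 0.0], [-0.0, 0.002, -1.0]]
wrist_force: [-1.7, 2.1, 10.3]
gripper_width: 0.348
grasp_force: 32.9
```

```bash
python3 -c "
from h import *
st();f=grab('side');C=cloud(f);z=C[...,2];p=arm.state()['tool_pos']
e=np.array([-.2215,.975,0]);ex=np.array([.975,.2215,0]);D=C-np.array([.5156,.1373,0]);y=D@e;x=D@ex
m=(f['depth']>0)&(abs(x)<.03)&(abs(y)<.08)
for a,b in ((.05,.06),(.1,.11),(.12,.16),(.185,.21),(.2,.225)):
    k=m&(z>a)&(z<b); print(a,k.sum(),np.percentile(y[k],[5,50,95]).round(4),np.percentile(x[k],[2,98]).round(4))
k=m&(z>.185)&(z<.23)&(y>0)
A=np.polyfit(z[k],y[k],1);print('grip face lean deg',np.degrees(np.arctan(A[0])),k.sum())
k=m&(z>.04)&(z<.058);print('foot z',z[k].min() if k.any() else None)"
```

```text
t 12.07 p [0.5161 0.1372 0.2053] phi 102.77 tilt [ 0.002  0.    -1.   ] F [-1.68  2.1  10.31] M [0.6  0.62 0.08] g 32.9 0.348 q [11.  17.  92.5  0.  70.4 -1.8]
0.05 74 [0.0146 0.0438 0.0482] [-0.0289  0.0289]
0.1 48 [-0.0169  0.0115  0.0285] [-0.0128  0.0174]
0.12 496 [-0.0269  0.0396  0.0436] [-0.016   0.0146]
0.185 316 [0.0044 0.009  0.0113] [-0.0225  0.0272]
0.2 418 [0.0044 0.0087 0.0111] [-0.0245  0.0286]
grip face lean deg -2.0273396506489694 667
foot z 0.04880308333358374
```

It is seated, with about 15 N on the shaft and the TCP at 205 mm as expected. I start rocking along the arc, with the pivot 151 mm above the shaft axis.

Call:
jog_arm(steps=[[[2.1,0,0],0,-1],[[2.1,0,0],0,-1],[[2.1,0,0.1],0,-1],[[2.1,0,0.1],0,-1],[[2.1,0,0.1],0,-1],[[2.1,0,0.2],0,-1],[[2.1,0,0.2],0,-1],[[2.1,0,0.2],0,-1],[[2.1,0,0.25],0,-1],[[2.1,0,0.3],0,-1],[[0,0,0],0,-1],[[0,0,0],0,-1]])

```text
time_s: 13.12
tool_pos: [0.5116, 0.1572, 0.2038]
tool_rot: [[-0.221, 0.975, 0.002], [0.975, 0.221, -0.001], [-0.001, 0.002, -1.0]]
wrist_force: [-0.7, -0.7, 7.5]
gripper_width: 0.349
grasp_force: 33.5
```

```bash
cat >> h.py <<'E'
def lean():
    st();f=grab('side');C=cloud(f);z=C[...,2]
    D=C-np.array([.5156,.1373,.062]);y=D@[-.2215,.975,0];x=D@[.975,.2215,0];z=D[...,2];p=(arm.state()['tool_pos']-[.5156,.1373,.062]);print('tcp y,z',p@[-.2215,.975,0],p[2],'x',p@[.975,.2215,0])
    m=(f['depth']>0)&(abs(x)<.018)&(abs(y)<.12)
    from scipy.optimize import least_squares
    # case: circle r 44 mm, centre 77 mm above the shaft axis
    k=m&(z>.045)&(z<.1)&(y>.02); Y,Z=y[k],z[k]
    r=least_squares(lambda t:np.hypot(Y-77e-3*np.sin(t[0])-t[1],Z-77e-3*np.cos(t[0])-t[2])-.044,[.1,0,0],loss='soft_l1',f_scale=.001)
    r1=least_squares(lambda t:np.hypot(Y-77e-3*np.sin(t[0]),Z-77e-3*np.cos(t[0]))-.044,[.1],loss='soft_l1',f_scale=.001)
    k=m&(z>-.016)&(z<.0)&(y>.02)
    print('lean deg case',np.degrees(r1.x),'free',r.x*[57.3,1e3,1e3],'foot y,z med',np.median(y[k]),np.median(z[k]),k.sum())
    return f
E
python3 -c "
from h import *
lean()"
```

```text
t 13.12 p [0.5116 0.1572 0.2038] phi 102.78 tilt [ 0.002 -0.001 -1.   ] F [-0.69 -0.73  7.5 ] M [-0.51  0.11  0.15] g 33.5 0.349 q [13.2 17.3 92.4 -0.1 70.3  0.4]
tcp y,z 0.020312312866091954 0.1417613291253711 x 0.0005320632494642113
lean deg case [5.70049861] free [-5.60579102 15.32846882  1.91603154] foot y,z med 0.04152313030998288 -0.004822048223617481 155
```

Call:
jog_arm(steps=[[[2.1,0,0.3],0,-1],[[2.1,0,0.35],0,-1],[[2.1,0,0.4],0,-1],[[2.1,0,0.4],0,-1],[[2.1,0,0.45],0,-1],[[2.1,0,0.5],0,-1],[[2.2,0,0.5],0,-1],[[2.2,0,0.55],0,-1],[[2.2,0,0.6],0,-1],[[2.2,0,0.6],0,-1],[[0,0,0],0,-1],[[0,0,0],0,-1],[[0,0,0],0,-1],[[0,0,0],0,-1],[[0,0,0],0,-1],[[0,0,0],0,-1],[[0,0,0],0,-1],[[0,0,0],0,-1],[[0,0,0],0,-1],[[0,0,0],0,-1]])

```text
time_s: 14.83
tool_pos: [0.5069, 0.1782, 0.199]
tool_rot: [[-0.221, 0.975, 0.002], [0.975, 0.221, -0.001], [-0.001, 0.002, -1.0]]
wrist_force: [0.1, 0.8, 7.6]
gripper_width: 0.347
grasp_force: 34.5
```

```bash
python3 -c "
from h import *
f=lean();g=grab('top');w=grab('wrist')
r=g['camera_from_world']@np.array([.50,.145,.13,1]);u,v=int(r[0]/r[2]*g['fx']+g['cx']),int(r[1]/r[2]*g['fy']+g['cy']);print(u,v)
a=cv2.resize(g['frame'][v-35:v+35,u-40:u+40],(480,420),interpolation=cv2.INTER_CUBIC)
b=cv2.resize(f['frame'][110:290,170:310],(320,420),interpolation=cv2.INTER_CUBIC)
cv2.imwrite('pics/c6.png',np.hstack([a,b]))"
```

```text
t 14.83 p [0.5069 0.1782 0.199 ] phi 102.77 tilt [ 0.002 -0.001 -1.   ] F [0.1  0.77 7.57] M [-0.27  0.02  0.16] g 34.5 0.347 q [15.5 17.8 92.3 -0.1 69.8  2.7]
tcp y,z 0.04182462077481275 0.1370732821008014 x 0.0005815732691477196
lean deg case [13.80313812] free [ 3.5461047  13.68877608 -0.58510856] foot y,z med 0.037669518881782695 -0.008310649956323635 197
269 207
```

View pics/c6.png

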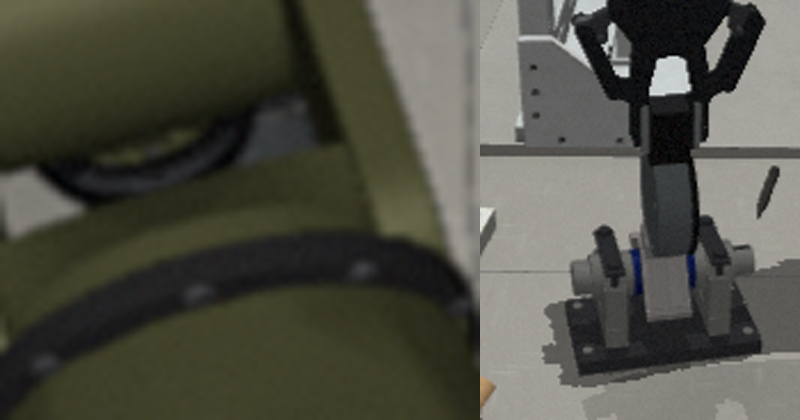

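The top view is blocked by the arm. The side view shows the gauge seated and leaning towards the camera at (665,220). I check the lean from the grip's faces in the wrist depth.

Run:
```python
from h import *
for n in('wrist','side'):
    f=dict(np.load(f'pics/{n}.npz'));C=cloud(f)
    D=C-np.array([.5156,.1373,.062]);x=D@[.975,.2215,0];y=D@[-.2215,.975,0];z=D[...,2]
    t=np.radians(16);a=y*np.cos(t)-z*np.sin(t);b=y*np.sin(t)+z*np.cos(t)   # gauge frame
    base=(f['depth']>0)&(abs(x)<.0125)
    sets={'grip top':base&(abs(b-.167)<.006)&(abs(a)<.009),'grip +y face':base&(abs(a-.012)<.006)&(b>.125)&(b<.160),'leg outer':base&(b<.012)&(b>-.009)&(a>.035)&(a<.06)}
    for k,m in sets.items():
        if m.sum()<15: print(n,k,m.sum());continue
        if 'top' in k: c=np.polyfit(y[m],z[m],1);l=-np.degrees(np.arctan(c[0]))
        else: c=np.polyfit(z[m],y[m],1);l=np.degrees(np.arctan(c[0]))
        print(n,k,m.sum(),'lean',l.round(2),'a,b med mm',(np.median(a[m])*1e3).round(2),(np.median(b[m])*1e3).round(2))
```

```text
wrist grip top 3072 lean 22.86 a,b med mm 0.76 167.34
wrist grip +y face 1156 lean 14.15 a,b med mm 8.98 145.6
wrist leg outer 189 lean -44.65 a,b med mm 45.47 -1.12
side grip top 159 lean 31.52 a,b med mm 3.55 168.71
side grip +y face 219 lean 14.03 a,b med mm 7.7 142.87
side leg outer 115 lean -31.37 a,b med mm 41.83 1.36
```

```bash
cat > fit.py <<'E'
from h import *
from scipy.optimize import least_squares
def fit(n):
    f=dict(np.load(f'pics/{n}.npz'));C=cloud(f)
    D=C-np.array([.5156,.1373,.062]);x=D@[.975,.2215,0];y=D@[-.2215,.975,0];z=D[...,2]
    t=np.radians(16);a=y*np.cos(t)-z*np.sin(t);b=y*np.sin(t)+z*np.cos(t)
    m=(f['depth']>0)&(abs(x)<.010)&(abs(a)<.022)&(b>.128)&(b<.18);Y,Z=y[m],z[m]
    def sdf(p):
        c,s=np.cos(p[0]),np.sin(p[0]);A=Y*c-Z*s-p[1];B=Y*s+Z*c-p[2]
        qx=abs(A)-.012;qz=B-.167
        return np.where((qx>0)&(qz>0),np.hypot(qx,qz),np.maximum(qx,qz))
    r=least_squares(sdf,[t,0,0],loss='cauchy',f_scale=.0007)
    print(n,m.sum(),'lean',np.degrees(r.x[0]).round(2),'off mm',(r.x[1:]*1e3).round(2),'rms med',np.median(abs(sdf(r.x)))*1e3)
    A=a[m]*1e3;B=b[m]*1e3
    for lo in range(-20,22,4):
        k=(A>=lo)&(A<lo+4)
        if k.sum()>5: print('  a',lo,k.sum(),'b pct',np.percentile(B[k],[5,50,95]).round(1))
fit('wrist');fit('side')
E
python3 fit.py
```

```text
wrist 3972 lean 14.02 off mm [1.96 0.49] rms med 0.3213623289640595
  a -16 242 b pct [164.1 165.5 167.2]
  a -12 489 b pct [166.4 167.4 168.3]
  a -8 516 b pct [166.5 167.5 168.6]
  a -4 502 b pct [166.4 167.6 168.6]
  a 0 504 b pct [166.7 167.7 168.7]
  a 4 621 b pct [164.7 166.6 168.3]
  a 8 1098 b pct [130.9 150.7 164.7]
side 336 lean 14.01 off mm [0.59 2.51] rms med 0.6805200966320136
  a -16 11 b pct [167.7 168.5 169.5]
  a -12 17 b pct [168.  169.4 170.7]
  a -8 18 b pct [168.7 169.6 170.9]
  a -4 19 b pct [169.  169.8 171.5]
  a 0 30 b pct [166.9 169.7 171.3]
  a 4 171 b pct [133.2 151.9 168.2]
  a 8 69 b pct [128.8 139.  166.7]
```

Both cameras put the lean at about 14.0°, with the case fit at 13.8°. The mark is at about 16.3°, so I rock about 2.2° further.

Call:
jog_arm(steps=[[[1.5,0,0.4],0,-1],[[1.5,0,0.4],0,-1],[[1.5,0,0.4],0,-1],[[1.2,0,0.35],0,-1],[[0,0,0],0,-1],[[0,0,0],0,-1],[[0,0,0],0,-1],[[0,0,0],0,-1],[[0,0,0],0,-1],[[0,0,0],0,-1],[[0,0,0],0,-1],[[0,0,0],0,-1],[[0,0,0],0,-1],[[0,0,0],0,-1],[[0,0,0],0,-1]])

```text
time_s: 16.23
tool_pos: [0.5056, 0.1837, 0.1974]
tool_rot: [[-0.221, 0.975, 0.002], [0.975, 0.221, -0.001], [-0.001, 0.001, -1.0]]
wrist_force: [-0.1, -0.4, 7.3]
gripper_width: 0.346
grasp_force: 34.5
```

```bash
python3 -c "
from h import *
lean();f=grab('wrist')
cv2.imwrite('pics/w7.png',cv2.resize(f['frame'][150:420,180:400],(600,600*270//220),interpolation=cv2.INTER_CUBIC)[:600])"; python3 fit.py | grep lean
```

```text
t 16.23 p [0.5056 0.1837 0.1974] phi 102.77 tilt [ 0.002 -0.001 -1.   ] F [-0.05 -0.44  7.28] M [-0.38  0.01  0.1 ] g 34.5 0.346 q [16.1 18.  92.3 -0.1 69.6  3.3]
tcp y,z 0.04745645242458259 0.13538201629711344 x 0.0005482342467567305
lean deg case [15.96533442] free [ 3.96762339 15.93105925 -1.12522616] foot y,z med 0.036596801678286904 -0.009038804774482823 204
wrist 3891 lean 16.06 off mm [2.27 0.55] rms med 0.34009645612840916
side 327 lean 16.55 off mm [-0.62  2.68] rms med 0.6904870594315882
```

The lean now reads 16.0 to 16.5° in three fits, against the mark at about 16.3°. The grip force is 34 N, the push on the shaft is about 12 N, and the needle has had time to settle. I hand it in.

```bash
python3 -c "
from workcell import arm
print(arm.job_done())"
```

```text
the job is handed in; nothing more can be done
None
```

I handed the job in with the gauge astride the blue band, still gripped (34 N) and pressed on the shaft (about 12 N), leaning about 16° to match the mark at about 16.3°. That match is by measurement, since I couldn't see the pointer on the mark at the end, and I gripped across the 30 mm instead of the 24 mm because the tool can't tilt and the gauge had to pivot between the pads.

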